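# Stamp a cast silver bar on the pedal-operated bench press

## Task

Stamp the silver bar: take it off the firebrick and lay it down (do not drop it) on the press bed, straight along the two scribed lines, with one end under the punch so that the mark will fall about two centimetres from that end and midway across its width, and let go of it. Then press the press's foot pedal, which stands on the bench, right down to its stop with the gripper, keep it down for about a second and let it spring back up. The bar stays in place under the punch; leave the other things on the bench where they are.

Things in the scene. Friction and masses are not known exactly. Their poses are not given: they have to be found in the camera images.
- bar: bright cast silver bar, 220 x 24 x 10 mm, about 0.55 kg, lying flat on the firebrick at the start. Origin: centre of its underside; x along its length, y across its width, z up. Either end may be marked.
- brick: grey firebrick slab, 230 (x) x 114 (y) x 32 mm high, fixed. Origin: centre of its underside. The brick and the pedal may change places from run to run.
- press: green C-frame air press, fixed, 322 mm high. Origin: on the bench right under the punch axis; its open front looks along its -x. Base 150 mm wide (y), x = -135 to +155 mm, 40 mm high; column from x = +85 mm; head 68 mm wide, from 205 mm above the bench, reaching forward to x = -22 mm, the air cylinder on it to -28 mm. Below the head hangs only the ram, at most 34 mm thick.
- bed_center (a point): on the top of the press's flat steel bed, right under the punch, 55 mm above the bench; x, y as press. The bed is 100 mm wide (y) and runs from x = -135 to +65 mm; two scribed lines along x, 27 mm apart, pass under the punch. A bar whose end is under the punch sticks out over the bed's front edge and lies stable there.
- punch_tip (a point): centre of the flat lower face (9 mm diameter) of the brass-coloured punch; 93 mm above the bench at rest, that is 28 mm above a bar lying on the bed. It comes straight down 30 mm as the pedal goes down and ends sprung (with about 4 N) on the bar's top.
- punch: the small punch itself, brass-coloured, in the black chuck at the lower end of the ram (origin: its lower face).
- pedal: fixed aluminium casting of the foot pedal, 224 (x) x 100 (y) mm, standing on the bench. Origin: centre of its underside; the heel hinge of the treadle is at x = -85 mm, 34 mm above the bench, its axis along y; the raised toe end points along +x.
- treadle (a joint): angle of the red treadle with its black rubber tread: 0 = up (at rest, sloping up 0.25 rad towards the toe), 0.20 rad = down on its stop. A spring brings it back up. On the pad point it needs about 4 N to start and about 13 N vertically to reach the stop with the bar under the punch.
- treadle_pad (a point): the place to press, on the top surface of the tread (66 mm wide, 125 mm long), midway across, 140 mm from the heel hinge, about 75 mm above the bench at rest; it goes down about 28 mm (and about 5 mm towards the toe) to the stop. The toe end of the treadle lies 40 mm beyond it.
- punch_bowl: bystander: terracotta bowl of steel punches, 124 mm in diameter, 42 mm high (origin: centre of underside)
- hammer: bystander: ball-pein hammer lying on the bench; 240 mm wooden handle along its -x, head at the origin
- bangle_a: bystander: blue enamelled bangle lying flat, 66 mm in diameter, 18 mm high (origin: centre of underside)
- bangle_b: bystander: a second, equal blue bangle
- flux_jar: bystander: green glass jar with white lid, 60 mm in diameter, 85 mm high (origin: centre of underside)
- snips: bystander: tin snips with black handles, lying flat, about 180 mm long along x, 12 mm high
- bead_dish: bystander: white dish of pearls, 80 mm in diameter, 18 mm high (origin: centre of underside)

How it is judged (in metres and radians):
On the way, in this order (a step that is already met when the one before it is completed fails the run):
1. the bar lies on the press bed along the lines, its end part under the punch, let go, with the pedal still up (y of punch_tip in the frame of bar between -0.0075 and 0.0075 m and (x of punch_tip in the frame of bar between 0.065 and 0.103 m or x of punch_tip in the frame of bar between -0.103 and -0.065 m) and angle between the x axis of bar and the x axis of press, either way round below 0.175 rad and z of bar in the frame of press between 0.051 and 0.059 m and contact force between the fingers and bar below 0.1 N and linear speed of bar below 0.02 m/s and value of joint treadle below 0.03 rad), for 0.2 s.
2. the pedal is held down on its stop by the gripper, with the punch on the bar (y of punch_tip in the frame of bar between -0.0075 and 0.0075 m and (x of punch_tip in the frame of bar between 0.065 and 0.103 m or x of punch_tip in the frame of bar between -0.103 and -0.065 m) and angle between the x axis of bar and the x axis of press, either way round below 0.175 rad and z of bar in the frame of press between 0.051 and 0.059 m and value of joint treadle above 0.18 rad and contact force between the fingers and pedal above 1 N and contact force between punch and bar above 1.5 N), for 0.4 s.
At the end, for the whole second after the job is handed in: The pedal is back up (below 0.03 rad) and the bar lies flat and still on the press bed, released, along the lines to within 10 degrees, the punch axis within 7.5 mm of the middle of its width and 7 to 45 mm from one of its ends (all of step 1); the robot touches nothing.
It fails at once if the bar is dropped: let go more than 20 mm above the press bed (height (world z) of bar above 0.078 m and contact force between the fingers and bar below 0.02 N).
It fails at once if a bystander is pushed more than 30 mm from its place (distance of any of punch_bowl, hammer, bangle_a, bangle_b, flux_jar, snips, bead_dish from where it was at the start of the episode above 0.03 m).
It also fails if it takes over 51 s, if anything falls off the work surface, if the arm or the gripper's body presses on something with over 40 N, if the wrist force passes 120 N, or if a joint passes its speed limit or range.

## Robot

A 6-joint arm with a two-finger parallel gripper is mounted at the origin on the work surface. World frame = base frame: x ahead of the robot, y to its left, z up, the work surface at z = 0. Lengths are in mm, angles in rad, forces in N, time in s.
With the tool pointing down it reaches from about 400 to 925 mm from the base axis. Payload 12.5 kg.
Tool frame: the origin (TCP) lies at the very end of the fingers, on their centre line; the grasp point (between the pads) lies behind it (env.grip_depth is the z of the grasp point in the tool frame, in mm); z points along the fingers, y is the line along which they close (so a half turn about z gives the same grasp; the last joint's range is limited). The gripper opens to 95 mm and grips with 3 to 60 N. Pads are 20 mm wide; open, the fingers measure 119 mm over their backs; the gripper's body (75 mm by 180 mm) begins 59 mm behind the grasp point.
Start: joints at [-1.21, 0.491, 1.559, -0, 1.092, -0.106], TCP at [281.294, -558.14, 214.661] pointing down, gripper open.
Joint ranges: [-3.1, 3.1], [-0.84, 2.19], [0.05, 2.79], [-1.13, 4.28], [0.06, 2.93], [-2.69, 2.69]. Speed limits (rad/s): [2.22, 2.22, 2.79, 3.14, 3.14, 3.14].

## Interface

Orientations are given as [roll, pitch, yaw] about the fixed x, y, z axes, in that order (R = Rz(yaw) Ry(pitch) Rx(roll)).
In Python, from cell import env, optics gives the robot as it stands.
- The arm moves only by the tool step_arm, never from a script. Its argument "moves" is a list of rows, each an object of numbers: "tx", "ty", "tz": the shift along the tool's x, y, z in mm; "roll": the turn about the tool's z in rad. In form: [{"tx": .., "ty": .., "tz": .., "roll": ..}, ...]. A call has 1 to 12 rows; each row is the pose to reach, as a shift and turn from the pose commanded when the call began, along the tool's axes at that moment; what a row does not reach only later rows make up. A row lasts 1/12 s, in which the tool goes at most 41.7 mm and 7.16 degrees, less where a joint would pass 70% of its speed; a pose out of reach is approached as far as the arm can. A call with a gripper value outside its range is refused whole. "grip" is the finger opening in mm, from 0 to 95.1, set as the call begins (left out, the last holds). The fingers move at their own pace and stop on an object; the grip force is fixed at half the most. Time passes only in rows, so rows that repeat a pose let the fingers close. It gives the time, the measured TCP pose, the force, the opening and the grip force at its end, in the units of the state.
- env.state(): the state, without advancing time (a new reading comes with each control period).
- optics.read_camera(name): name is "scene" or "side" or "wrist"; returns a dict with "pixels" (400x640x3 uint8, blue, green, red), "mtx" (3x3 intrinsics, pixels), "dist" ([k1, k2, p1, p2, k3] as OpenCV has them; the pictures are not rectified), "view" (4x4, takes a point from world to camera coordinates). Camera axes: x right, y down, z forward; pixel columns grow to the right and rows downward; lengths in mm; the calibration is good to about 2 mm. A picture is of the moment at which its call begins. There is no depth.
- env.job_done(): hands the job in; it is judged then, once.
The state is a dict: "t": time; "joints": joint angles; "qvel": joint speeds; "tau": joint torques, N m; "eef_pos": TCP position; "tcp_rot": TCP orientation; "ft_force": force on the tool from outside, world axes, zero at the start; "moment": the same for the moment, N m; "opening": opening from 0.0 (shut) to 1.0 (fully open); "grip_force": force on a finger pad.
Only numpy, scipy, OpenCV 4.12 (cv2) and the standard library are available. Lean on these libraries where they do the work, as an engineer would, in place of code of your own. Each camera call takes 0.05 s, during which the arm holds its last target. There are 200 camera calls.

## Working session

There is one attempt and no reset: what is moved stays moved. The work goes in short steps, Python scripts to look and compute and a tool call to move; the robot and the scene stay as the last step left them, time stands still between calls to the robot, and variables do not carry over. Pictures are saved under pics/ and viewed, at most 10 in all, crops included, and the job is handed in when it is done.

Besides the shell and the picture viewer there is one more tool, called after "Call:" as a command line: name --argument value ..., lists and objects as JSON in quotes. step_arm: Moves the arm, as the interface text tells. Its arguments: {"type":"object","properties":{"moves":{"type":"array"},"grip":{"type":"number"}},"required":["moves"]}

```bash
mkdir -p pics; ls; python3 - <<'E'
from cell import env, optics
import cv2,pickle,numpy as np
d={}
for n in ("scene","side","wrist"):
    c=optics.read_camera(n); d[n]=c; cv2.imwrite(f"pics/{n}0.png",c["pixels"])
    V=np.array(c["view"]); print(n,np.round(-V[:3,:3].T@V[:3,3]),np.round(V[2,:3],2),np.array(c["mtx"])[0,0],np.round(c["dist"],3))
pickle.dump(d,open("d0.pkl","wb"))
print(env.state(),env.grip_depth)
E
```

```text
pics
scene [1177.  734.  770.] [-0.56 -0.56 -0.61] 492.15076653815254 [-0.017  0.     0.     0.     0.   ]
side [ 123.  791. 1025.] [ 0.35 -0.57 -0.74] 428.07756699070023 [-0.109  0.     0.     0.     0.   ]
wrist [ 344. -526.  385.] [-0.22 -0.11 -0.97] 321.1664089116288 [-0.052  0.     0.     0.     0.   ]
{'t': 0.15, 'joints': array([-1.20959856e+00,  4.91406124e-01,  1.55927541e+00, -1.46003834e-05,
        1.09167992e+00, -1.05626353e-01]), 'qvel': array([-1.19654050e-03, -3.28136274e-03, -2.96489393e-03, -4.65321220e-05,
        7.30875838e-05, -9.05580138e-04]), 'tau': array([ 1.44953152e-03, -6.12894416e+01, -2.58280742e+01,  6.92797196e-02,
        4.73367667e-02, -7.58645865e-05]), 'eef_pos': array([ 281.23010142, -557.97916098,  214.217014  ]), 'tcp_rot': array([-3.14082678e+00, -6.81751121e-05,  4.66830834e-01]), 'ft_force': array([-0.35937243, -0.44411218,  0.28957621]), 'moment': array([0.02002828, 0.01489056, 0.00412627]), 'grip_force': 0.0, 'opening': 0.9973334961794363} -18.8
```

View pics/scene0.png

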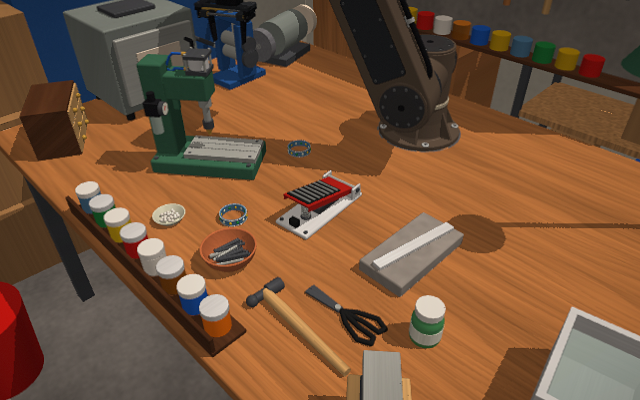

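View pics/side0.png

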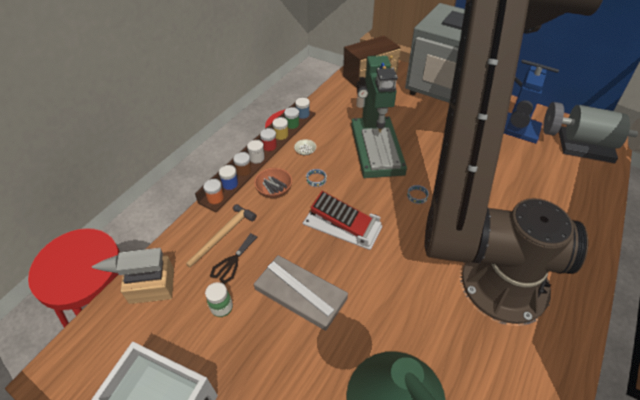

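The scene view shows the bar at (413,243) on the brick, the pedal at (320,203) and the press bed at (225,150). In the side view they are at (298,287), (343,216) and (378,147). I'll take crops for details.

```bash
python3 - <<'E'
import cv2,pickle,numpy as np
d=pickle.load(open("d0.pkl","rb"))
def crop(n,x,y,w,h): return cv2.resize(d[n]["pixels"][y:y+h,x:x+w],(400,300),interpolation=cv2.INTER_CUBIC)
a=np.hstack([crop("scene",140,50,140,105+0) ,crop("side",330,50,100,75+0)])
a=np.hstack([crop("scene",140,80,133,100),crop("side",330,90,133,100)])
b=np.hstack([crop("scene",270,160,100,75),crop("side",293,180,100,75)])
cv2.imwrite("pics/crops.png",np.vstack([a,b]))
E
```

```text
(no output)
```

View pics/crops.png

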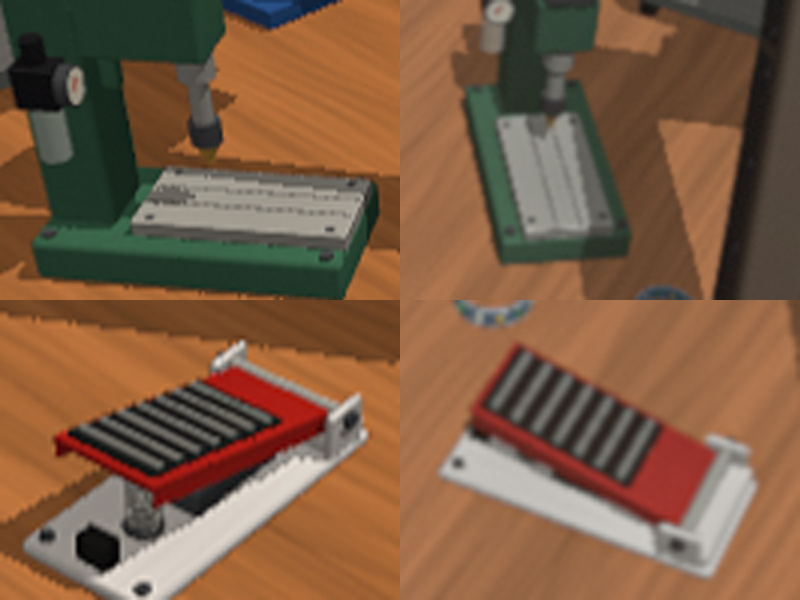

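The crops show the punch tip at scene (209.7,133.3) and side (379.7,131), the bed with its scribed lines, and the treadle's toe end pointing at the press side. I'll triangulate these next.

```bash
cat > h.py <<'E'
import cv2,numpy as np,pickle
def norm(c,p):
    return cv2.undistortPoints(np.array(p,float).reshape(-1,1,2),np.array(c["mtx"]),np.array(c["dist"])).reshape(-1,2)
def tri(a,pa,b,pb):
    X=cv2.triangulatePoints(np.array(a["view"])[:3],np.array(b["view"])[:3],norm(a,pa).T,norm(b,pb).T)
    return (X[:3]/X[3]).T
def plane(c,p,z):
    V=np.array(c["view"]);n=norm(c,p);r=np.c_[n,np.ones(len(n))]@V[:3,:3];o=-V[:3,:3].T@V[:3,3]
    return o+r*((z-o[2])/r[:,2])[:,None]
def quad(mask):
    cs,_=cv2.findContours(mask,cv2.RETR_EXTERNAL,cv2.CHAIN_APPROX_NONE);c=max(cs,key=cv2.contourArea)
    return c,cv2.boxPoints(cv2.minAreaRect(c))
def roimask(img,roi,lo,hi):
    m=cv2.inRange(cv2.cvtColor(img,cv2.COLOR_BGR2HSV),lo,hi);o=np.zeros_like(m);x,y,w,h=roi;o[y:y+h,x:x+w]=m[y:y+h,x:x+w];return o
E
python3 - <<'E'
from h import *
np.set_printoptions(precision=1,suppress=True)
d=pickle.load(open("d0.pkl","rb"));s,e=d["scene"],d["side"]
def ends(c,roi):
    for v in (150,175,190):
        m=roimask(c["pixels"],roi,(0,0,v),(180,40,255));k,b=quad(m)
        print(v,cv2.contourArea(k),b.ravel())
for c,r in ((s,(355,210,115,90)),(e,(250,250,105,80))): ends(c,r)
# punch
print("punch",tri(s,[[209.7,133.3]],e,[[379.7,131]]))
S=lambda x,y:(140+x/3,80+y/3); E=lambda x,y:(330+(x-400)/3,90+y/3)
print("bed",tri(s,[S(135,228),S(160,170),S(368,184),S(343,240)],e,[E(527,236),E(500,118)]and[E(500,118),E(578,115),E(611,234),E(527,236)]))
S=lambda x,y:(270+x/4,160+(y-300)/4); E=lambda x,y:(293+(x-400)/4,180+(y-300)/4)
print("treadle toeR toeL heelL heelR",tri(s,[S(60,437),S(157,490),S(330,410),S(237,368)],e,[E(478,405),E(518,345),E(715,450),E(680,520)]))
print("alt",tri(s,[S(157,490),S(60,437),S(237,368),S(330,410)],e,[E(478,405),E(518,345),E(715,450),E(680,520)]))
E
```

```text
150 747.0 [372.6 260.2 449.  219.5 454.6 230.  378.2 270.8]
175 667.0 [372.8 260.6 448.5 218.8 453.  227.  377.4 268.9]
190 639.0 [373.1 260.3 448.3 220.1 452.6 228.1 377.3 268.2]
150 660.5 [266.8 267.5 272.8 260.  334.2 308.5 328.2 316. ]
175 550.0 [267.2 267.  272.3 260.5 333.2 308.7 328.1 315.2]
190 490.5 [267.7 266.4 272.3 260.6 332.8 309.  328.2 314.8]
punch [[ 554.1 -308.7   91.9]]
bed [[ 628.4 -334.8   45.2]
 [ 553.9 -400.9   42.7]
 [ 433.6 -230.    44.1]
 [ 510.9 -175.    44.3]]
treadle toeR toeL heelL heelR [[591.1  60.8  73.8]
 [570.9  71.3  84.6]
 [411.6  63.7  54.7]
 [425.1  45.   29.7]]
alt [[575.5  97.9  75.5]
 [582.5  27.1  76.3]
 [418.8  13.3  37.6]
 [410.8  86.   37.4]]
```

```bash
cat >> h.py <<'E'
def delta(st,pos,yaw):
    "tool-frame shift and roll from state to a tool-down pose"
    y=st["tcp_rot"][2];dx,dy,dz=np.array(pos)-st["eef_pos"]
    r=(y-yaw+np.pi)%(2*np.pi)-np.pi
    return dict(tx=dx*np.cos(y)+dy*np.sin(y),ty=dx*np.sin(y)-dy*np.cos(y),tz=-dz,roll=r,yaw0=y)
E
python3 - <<'E'
from h import *
from cell import env
np.set_printoptions(precision=2,suppress=True)
d=pickle.load(open("d0.pkl","rb"));s,e=d["scene"],d["side"]
P=tri(s,[[375.3,264.4],[450.6,223.8]],e,[[269.9,263.6],[330.6,312]]);c=P.mean(0);v=P[0]-P[1]
print("bar",P,c,np.linalg.norm(v),np.arctan2(v[1],v[0]))
yaw=np.arctan2(v[1],v[0])
print(plane(s,[[412.9,244.2]],42),plane(e,[[300.4,287.6]],42))
for a in (yaw,yaw+np.pi): print(delta(env.state(),(c[0],c[1],250),a))
E
```

```text
bar [[583.26 304.47  39.78]
 [366.2  345.75  42.74]] [474.73 325.11  41.26] 220.96239062826018 -0.18795868118098186
[[481.21 325.86  42.  ]] [[470.04 324.24  42.  ]]
{'tx': np.float64(570.2363408844797), 'ty': np.float64(-701.5095725509561), 'tz': np.float64(-35.78298600253524), 'roll': np.float64(0.6547895148357519), 'yaw0': np.float64(0.4668308336547702)}
{'tx': np.float64(570.2363408844797), 'ty': np.float64(-701.5095725509561), 'tz': np.float64(-35.78298600253524), 'roll': np.float64(-2.4868031387540412), 'yaw0': np.float64(0.4668308336547702)}
```

Call:
step_arm --moves '[{"tz": -41},{"tz": -82},{"tz": -123},{"tz": -165},{"tx": 570,"ty": -700,"tz": -165,"roll": -2.487},{"tx": 570,"ty": -700,"tz": -165,"roll": -2.487},{"tx": 570,"ty": -700,"tz": -165,"roll": -2.487},{"tx": 570,"ty": -700,"tz": -165,"roll": -2.487},{"tx": 570,"ty": -700,"tz": -165,"roll": -2.487},{"tx": 570,"ty": -700,"tz": -165,"roll": -2.487},{"tx": 570,"ty": -700,"tz": -165,"roll": -2.487},{"tx": 570,"ty": -700,"tz": -165,"roll": -2.487}]' --grip 95

```text
validation failed for argument at $.mo...
```

```bash
python3 - <<'E'
from h import *
from cell import env,optics
c=optics.read_camera("wrist");pickle.dump(c,open("w1.pkl","wb"));cv2.imwrite("pics/w1.png",c["pixels"])
st=env.state();print(st["t"],st["eef_pos"],st["tcp_rot"],st["joints"]);print(delta(st,(475,325,250),2.954))
E
```

```text
0.2 [ 281.24569102 -557.97284084  214.2932964 ] [-3.14093619e+00 -8.54899647e-05  4.66789957e-01] [-1.20958409e+00  4.91293348e-01  1.55925740e+00  1.78441960e-05
  1.09170372e+00 -1.05585978e-01]
{'tx': np.float64(570.3831744202938), 'ty': np.float64(-701.3164793751463), 'tz': np.float64(-35.70670359903187), 'roll': np.float64(-2.487210042529476), 'yaw0': np.float64(0.4667899574705239)}
```

View pics/w1.png

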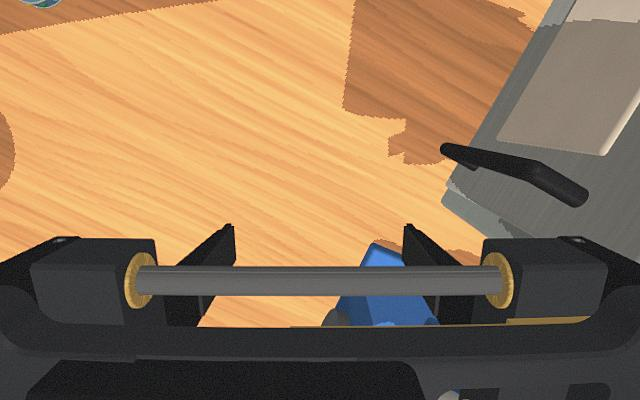

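The move was refused, probably because every key is needed in each row. The picture still shows the start pose, with the fingers at about (220,240) and (415,240).

Call:
step_arm --moves '[{"tx": 0,"ty": 0,"tz": -41,"roll": 0},{"tx": 0,"ty": 0,"tz": -82,"roll": 0},{"tx": 0,"ty": 0,"tz": -123,"roll": 0},{"tx": 0,"ty": 0,"tz": -165,"roll": 0},{"tx": 570,"ty": -700,"tz": -165,"roll": -2.487},{"tx": 570,"ty": -700,"tz": -165,"roll": -2.487},{"tx": 570,"ty": -700,"tz": -165,"roll": -2.487},{"tx": 570,"ty": -700,"tz": -165,"roll": -2.487},{"tx": 570,"ty": -700,"tz": -165,"roll": -2.487},{"tx": 570,"ty": -700,"tz": -165,"roll": -2.487},{"tx": 570,"ty": -700,"tz": -165,"roll": -2.487},{"tx": 570,"ty": -700,"tz": -165,"roll": -2.487}]' --grip 95

```text
t: 1.2
eef_pos: [352.7, -230.6, 379.4]
tcp_rot: [3.141, 0.0, 1.472]
ft_force: [1.7, 0.2, -1.4]
opening: 0.998
grip_force: 0.0
```

```bash
cat > snap.py <<'E'
import sys
from h import *
from cell import env,optics
n=sys.argv[1];c=optics.read_camera("wrist");st=env.state();pickle.dump((c,st),open(n+".pkl","wb"));cv2.imwrite(f"pics/{n}.png",c["pixels"])
print(st["t"],st["eef_pos"],st["tcp_rot"],st["joints"],st["ft_force"])
if len(sys.argv)>5: print({k:round(float(v),3) for k,v in delta(st,list(map(float,sys.argv[2:5])),float(sys.argv[5])).items()})
E
python3 snap.py w1 475 325 250 2.954
```

```text
1.25 [ 353.31836565 -225.11818053  379.92531784] [ 3.14042459e+00 -1.56411825e-03  1.48443283e+00] [-0.72653161  0.03716165  1.75248733  0.00199984  1.35194161 -0.64060139] [-0.12985361  3.0500659   1.62691591]
{'tx': 558.564, 'ty': 73.777, 'tz': 129.925, 'roll': -1.47, 'yaw0': 1.484}
```

Call:
step_arm --moves '[{"tx": 558,"ty": 74,"tz": 50,"roll": -1.47},{"tx": 558,"ty": 74,"tz": 50,"roll": -1.47},{"tx": 558,"ty": 74,"tz": 50,"roll": -1.47},{"tx": 558,"ty": 74,"tz": 80,"roll": -1.47},{"tx": 558,"ty": 74,"tz": 80,"roll": -1.47},{"tx": 558,"ty": 74,"tz": 80,"roll": -1.47},{"tx": 558,"ty": 74,"tz": 130,"roll": -1.47},{"tx": 558,"ty": 74,"tz": 130,"roll": -1.47},{"tx": 558,"ty": 74,"tz": 130,"roll": -1.47},{"tx": 558,"ty": 74,"tz": 130,"roll": -1.47},{"tx": 558,"ty": 74,"tz": 130,"roll": -1.47},{"tx": 558,"ty": 74,"tz": 130,"roll": -1.47}]'

```text
t: 2.25
eef_pos: [466.5, 242.5, 272.9]
tcp_rot: [-3.141, 0.0, 2.944]
ft_force: [1.4, -1.4, 0.6]
opening: 1.001
grip_force: 0.0
```

```bash
python3 snap.py w2 475 325 250 2.954
```

```text
2.3 [467.16009766 247.03779617 270.19196218] [ 3.14133232e+00 -2.48799218e-03  2.95063599e+00] [ 3.60607899e-01  2.97941270e-01  1.71720100e+00  1.68796320e-03
  1.12843356e+00 -1.01995553e+00] [-2.62081923  1.80671665 -4.76160911]
{'tx': 7.1, 'ty': 78.033, 'tz': 20.192, 'roll': -0.003, 'yaw0': 2.951}
```

Call:
step_arm --moves '[{"tx": 7,"ty": 78,"tz": 20,"roll": 0},{"tx": 7,"ty": 78,"tz": 20,"roll": 0},{"tx": 7,"ty": 78,"tz": 20,"roll": 0},{"tx": 7,"ty": 78,"tz": 20,"roll": 0},{"tx": 7,"ty": 78,"tz": 20,"roll": 0},{"tx": 7,"ty": 78,"tz": 20,"roll": 0}]'

```text
t: 2.8
eef_pos: [475.6, 317.2, 254.0]
tcp_rot: [3.142, 0.0, 2.936]
ft_force: [-0.1, 0.2, 0.4]
opening: 0.998
grip_force: 0.0
```

```bash
python3 snap.py w3 475 325 250 2.954
```

```text
2.85 [475.74715512 317.14251489 254.13433412] [3.14129411e+00 6.25744811e-04 2.93558700e+00] [ 4.72533019e-01  3.76444893e-01  1.64102580e+00 -1.77842636e-04
  1.12344745e+00 -8.92180866e-01] [0.02707018 0.23379677 0.85720431]
{'tx': 2.339, 'ty': 7.539, 'tz': 4.134, 'roll': -0.018, 'yaw0': 2.936}
```

View pics/w3.png

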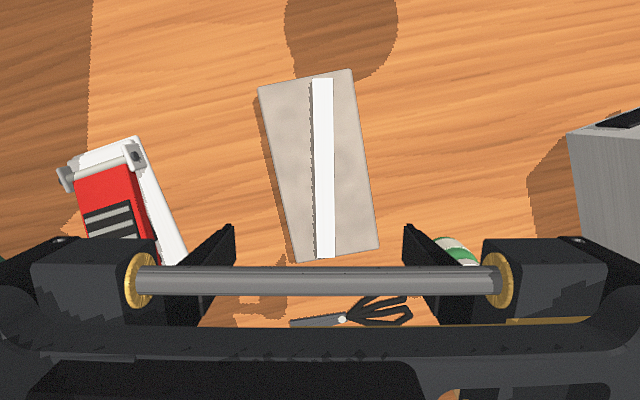

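The wrist view shows the bar whole, from (322,79) to (325,258), with the brick's far side clear.

```bash
python3 - <<'E'
from h import *
from cell import env
c,st=pickle.load(open("w3.pkl","rb"));d=pickle.load(open("d0.pkl","rb"))
m=roimask(c["pixels"],(300,70,50,195),(0,0,235),(180,12,255))
k,b=quad(m);print(cv2.contourArea(k),b.ravel())
b=b[np.argsort(b[:,1])];e=np.array([b[:2].mean(0),b[2:].mean(0)])
W=plane(c,e,42.);v=W[0]-W[1];yaw=np.arctan2(v[1],v[0]);print(W,W.mean(0),np.linalg.norm(v),yaw)
w=plane(c,b[:2],42.);print("width",np.linalg.norm(w[0]-w[1]))
print("height vs scene",tri(c,[e[1],e[0]],d["scene"],[[375.3,264.4],[450.6,223.8]]))
print(delta(st,(*W.mean(0)[:2],60),yaw))
E
```

```text
3255.5 [311.8556   78.05717 331.9944   77.69102 335.2531  256.92267 315.11432
 257.28882]
[[366.71124416 345.06843808  42.        ]
 [581.652799   305.1141279   42.        ]] [474.18202158 325.09128299  42.        ] 218.62346374753128 2.9578057628545715
width 22.738654285971673
height vs scene [[582.95492866 304.91470208  39.12748823]
 [366.2636676  345.94699554  41.72532355]]
{'tx': np.float64(3.157973682273858), 'ty': np.float64(7.460546863078899), 'tz': np.float64(194.13433411654697), 'roll': np.float64(-0.022218767042776477), 'yaw0': np.float64(2.935586995811795)}
```

Call:
step_arm --moves '[{"tx": 3,"ty": 7.5,"tz": 41,"roll": -0.022},{"tx": 3,"ty": 7.5,"tz": 82,"roll": -0.022},{"tx": 3,"ty": 7.5,"tz": 123,"roll": -0.022},{"tx": 3,"ty": 7.5,"tz": 150,"roll": -0.022},{"tx": 3,"ty": 7.5,"tz": 170,"roll": -0.022},{"tx": 3,"ty": 7.5,"tz": 185,"roll": -0.022},{"tx": 3,"ty": 7.5,"tz": 185,"roll": -0.022},{"tx": 3,"ty": 7.5,"tz": 185,"roll": -0.022},{"tx": 3,"ty": 7.5,"tz": 185,"roll": -0.022}]'

```text
t: 3.6
eef_pos: [474.9, 325.9, 69.9]
tcp_rot: [3.141, 0.001, 2.958]
ft_force: [-0.6, -0.3, 0.8]
opening: 0.999
grip_force: 0.0
```

```bash
python3 snap.py w4 474.2 325.1 35 2.958
```

```text
3.65 [474.88845292 326.01423413  70.06834281] [3.14032484e+00 1.77823696e-03 2.95824618e+00] [ 4.87009714e-01  6.04264535e-01  1.81835245e+00 -1.69409028e-04
  7.16794600e-01 -9.00313669e-01] [0.40398752 1.14084625 0.09317395]
{'tx': 0.51, 'ty': -1.024, 'tz': 35.068, 'roll': 0.0, 'yaw0': 2.958}
```

Call:
step_arm --moves '[{"tx": 0.5,"ty": -1,"tz": 20,"roll": 0},{"tx": 0.5,"ty": -1,"tz": 30,"roll": 0},{"tx": 0.5,"ty": -1,"tz": 34.5,"roll": 0},{"tx": 0.5,"ty": -1,"tz": 34.5,"roll": 0},{"tx": 0.5,"ty": -1,"tz": 34.5,"roll": 0}]'

```text
t: 4.07
eef_pos: [473.7, 325.2, 34.5]
tcp_rot: [3.142, 0.0, 2.959]
ft_force: [0.2, -0.0, -0.7]
opening: 1.002
grip_force: 0.0
```

Call:
step_arm --moves '[{"tx": 0,"ty": 0,"tz": 0,"roll": 0},{"tx": 0,"ty": 0,"tz": 0,"roll": 0},{"tx": 0,"ty": 0,"tz": 0,"roll": 0},{"tx": 0,"ty": 0,"tz": 0,"roll": 0},{"tx": 0,"ty": 0,"tz": 0,"roll": 0},{"tx": 0,"ty": 0,"tz": 0,"roll": 0},{"tx": 0,"ty": 0,"tz": 0,"roll": 0},{"tx": 0,"ty": 0,"tz": 0,"roll": 0},{"tx": 0,"ty": 0,"tz": 0,"roll": 0},{"tx": 0,"ty": 0,"tz": 0,"roll": 0}]' --grip 10

```text
t: 4.9
eef_pos: [473.5, 325.1, 34.0]
tcp_rot: [-3.141, 0.0, 2.959]
ft_force: [0.3, -0.7, 0.3]
opening: 0.354
grip_force: 0.0
```

Call:
step_arm --moves '[{"tx": 0,"ty": 0,"tz": 0,"roll": 0},{"tx": 0,"ty": 0,"tz": 0,"roll": 0},{"tx": 0,"ty": 0,"tz": 0,"roll": 0},{"tx": 0,"ty": 0,"tz": 0,"roll": 0},{"tx": 0,"ty": 0,"tz": 0,"roll": 0},{"tx": 0,"ty": 0,"tz": 0,"roll": 0}]'

```text
t: 5.4
eef_pos: [473.4, 325.1, 34.0]
tcp_rot: [-3.141, -0.0, 2.959]
ft_force: [-0.2, -1.2, 0.1]
opening: 0.25
grip_force: 30.0
```

Call:
step_arm --moves '[{"tx": 0,"ty": 0,"tz": -5,"roll": 0},{"tx": 0,"ty": 0,"tz": -15,"roll": 0},{"tx": 0,"ty": 0,"tz": -30,"roll": 0},{"tx": 0,"ty": 0,"tz": -50,"roll": 0},{"tx": 0,"ty": 0,"tz": -80,"roll": 0},{"tx": 0,"ty": 0,"tz": -110,"roll": 0},{"tx": 0,"ty": 0,"tz": -140,"roll": 0},{"tx": 0,"ty": 0,"tz": -160,"roll": 0},{"tx": 0,"ty": 0,"tz": -160,"roll": 0}]'

```text
t: 6.15
eef_pos: [474.7, 325.9, 198.8]
tcp_rot: [3.137, 0.006, 2.959]
ft_force: [1.3, 1.0, -4.9]
opening: 0.247
grip_force: 30.0
```

```bash
python3 snap.py w5 455 -172 200 2.19
```

```text
6.2 [473.84905981 325.4873978  196.07263535] [3.13914181e+00 3.06295851e-03 2.95884124e+00] [ 4.86983689e-01  4.38078613e-01  1.70916722e+00  2.39332458e-05
  9.90424074e-01 -9.01078061e-01] [-0.42001877  0.51305145 -5.18365451]
{'tx': -71.876, 'ty': -492.628, 'tz': -3.927, 'roll': 0.769, 'yaw0': 2.959}
```

View pics/w1.png

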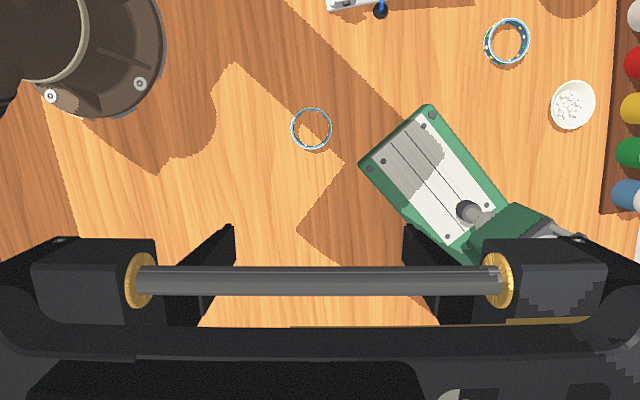

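Call:
step_arm --moves '[{"tx": -30,"ty": -493,"tz": 0,"roll": 0.769},{"tx": -30,"ty": -493,"tz": 0,"roll": 0.769},{"tx": -30,"ty": -493,"tz": 0,"roll": 0.769},{"tx": -30,"ty": -493,"tz": 0,"roll": 0.769},{"tx": -30,"ty": -493,"tz": 0,"roll": 0.769},{"tx": -30,"ty": -493,"tz": 0,"roll": 0.769},{"tx": -30,"ty": -493,"tz": 0,"roll": 0.769},{"tx": -30,"ty": -430,"tz": 0,"roll": 0.769},{"tx": -30,"ty": -430,"tz": 0,"roll": 0.769},{"tx": -30,"ty": -430,"tz": 0,"roll": 0.769},{"tx": -30,"ty": -430,"tz": 0,"roll": 0.769},{"tx": -30,"ty": -430,"tz": 0,"roll": 0.769}]'

```text
t: 7.2
eef_pos: [423.9, -105.9, 192.7]
tcp_rot: [-3.14, -0.002, 2.186]
ft_force: [-0.7, 1.3, -4.9]
opening: 0.247
grip_force: 30.0
```

```bash
python3 - <<'E'
from h import *
from cell import env,optics
d={n:optics.read_camera(n) for n in ("scene","side")};pickle.dump(d,open("d1.pkl","wb"))
def crop(n,x,y,w,h): return cv2.resize(d[n]["pixels"][y:y+h,x:x+w],(w*6,h*6),interpolation=cv2.INTER_CUBIC)
cv2.imwrite("pics/c1.png",np.hstack([crop("scene",145,110,130,75)[:, :],crop("side",345,90,1,75)])[:, :780])
cv2.imwrite("pics/c1.png",np.vstack([cv2.resize(crop("scene",150,125,125,60),(800,384))[:300,:],np.zeros((0,800,3),np.uint8)]))
a=d["scene"]["pixels"][125:181,150:273];b=d["side"]["pixels"][100:185,345:415]
A=cv2.resize(a,None,fx=6,fy=5.0);A=cv2.resize(a,(440,200));
P=np.zeros((600,800,3),np.uint8)
a=cv2.resize(d["scene"]["pixels"][115:180,150:270],None,fx=4,fy=4,interpolation=cv2.INTER_CUBIC);b=cv2.resize(d["side"]["pixels"][105:185,345:410],None,fx=4,fy=4,interpolation=cv2.INTER_CUBIC)
P[:260,:480]=a;P[:320,500:760]=b
cv2.imwrite("pics/c1.png",P[:330]);cv2.imwrite("pics/side1.png",d["side"]["pixels"])
st=env.state();print(st["t"],st["eef_pos"],st["tcp_rot"],st["ft_force"])
E
```

```text
7.3 [ 423.9968973  -103.25243545  192.88427178] [-3.14037175e+00 -2.20176502e-03  2.18778755e+00] [-0.20443221  0.43905387 -5.3175007 ]
```

View pics/c1.png

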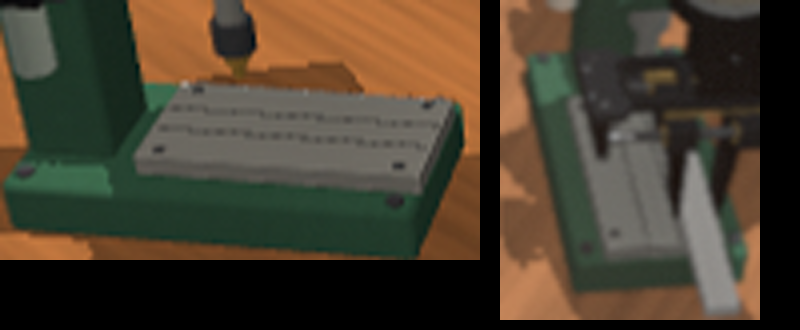

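The wrist view at t=1.25 shows the bed from above, with the scribed lines from about (385,140) to (465,215) and the punch chuck at (467,211). The second picture shows the bar hanging level, with the scene crop giving the punch tip at (239,72)/4. I'll zoom into the wrist view.

```bash
python3 - <<'E'
from h import *
c,st=pickle.load(open("w1.pkl","rb"))
cv2.imwrite("pics/w1c.png",cv2.resize(c["pixels"][98:248,352:512],None,fx=4,fy=4,interpolation=cv2.INTER_CUBIC)[:600])
E
```

```text
(no output)
```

View pics/w1c.png

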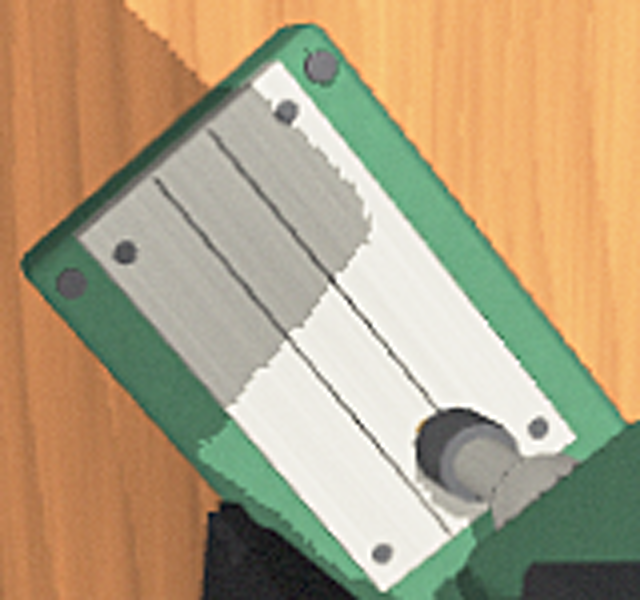

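The bed corners are at crop (77,237), (280,64), (577,437) and (383,590). The lines run (157,180)-(450,533) and (211,132)-(435,408).

```bash
python3 - <<'E'
from h import *
from cell import env
np.set_printoptions(precision=2,suppress=True)
c,st=pickle.load(open("w1.pkl","rb"));d=pickle.load(open("d0.pkl","rb"));d1=pickle.load(open("d1.pkl","rb"))
p=np.array([(77,237),(280,64),(577,437),(383,590),(157,180),(450,533),(211,132),(435,408),(420,425)],float)/4-.375+[352,98]
W=plane(c,p,55.)[:, :2];print(W)
print("len/wid",np.linalg.norm(W[0]-W[3]),np.linalg.norm(W[1]-W[2]),np.linalg.norm(W[0]-W[1]),np.linalg.norm(W[2]-W[3]))
ang=lambda a:np.arctan2(a[1],a[0])
for a,b in ((5,4),(7,6),(3,0),(2,1)): print("yaw",ang(W[b]-W[a]))
f=(W[0]+W[1])/2;bk=(W[2]+W[3])/2;u=(f-bk)/np.linalg.norm(f-bk);print("front",f,"punch from bed",f-135*u,bk-65*u*-1*-1+0, bk+65*u)
n=np.array([-u[1],u[0]]);print("line offsets from bed mid",[(q-bk)@n for q in W[4:8]],"punch tri offset",(np.array([554.1,-308.7])-bk)@n,(np.array([554.1,-308.7])-f)@u)
# heights: bed corners vs scene d1 crop
S=lambda x,y:(150+x/4-.375,115+y/4-.375)
print("bed tri front-right? (near), back",tri(c,[p[1],p[2]],d1["scene"],[S(418,180),S(137,162)]),"front-left",tri(c,[p[0]],d1["scene"],[S(455,98)]))
print("punch scene2",tri(d1["scene"],[S(239,74)],d["side"],[[379.7,131]]))
E
```

```text
[[ 433.9  -228.23]
 [ 514.07 -170.49]
 [ 632.73 -328.47]
 [ 552.94 -387.08]
 [ 465.74 -209.38]
 [ 580.79 -364.64]
 [ 487.09 -193.25]
 [ 573.76 -310.42]
 [ 567.71 -316.93]]
len/wid 198.50562591868382 197.57985681667165 98.80177629992416 99.01042541239097
yaw 2.2085324110255256
yaw 2.207673214195162
yaw 2.2138934063779883
yaw 2.2150161085334856
front [ 473.99 -199.36] punch from bed [ 555.   -307.35] [ 631.85 -409.77] [ 553.83 -305.78]
line offsets from bed mid [np.float64(12.60915275597931), np.float64(13.753337517192712), np.float64(-14.14880102640464), np.float64(-13.160664337570804)] punch tri offset 1.5349693639287345 -135.53954387037987
bed tri front-right? (near), back [[ 515.38 -170.39   50.15]
 [ 634.17 -328.42   49.68]] front-left [[ 433.78 -228.11   54.75]]
punch scene2 [[ 554.34 -309.48   91.85]]
```

```bash
python3 snap.py w6 455.8 -175 190 2.211
```

```text
7.35 [ 424.21366514 -102.6273401   193.12364997] [-3.14059219e+00 -1.83685191e-03  2.18922823e+00] [-3.89018448e-01  2.54013802e-01  2.02358752e+00  1.77270457e-04
  8.66078611e-01 -1.00756625e+00] [-0.4716169   0.50367835 -5.64317119]
{'tx': -77.281, 'ty': -16.222, 'tz': 3.124, 'roll': -0.022, 'yaw0': 2.189}
```

Call:
step_arm --moves '[{"tx": -30,"ty": -16,"tz": 3,"roll": -0.022},{"tx": -60,"ty": -16,"tz": 3,"roll": -0.022},{"tx": -77,"ty": -16,"tz": 3,"roll": -0.022},{"tx": -77,"ty": -16,"tz": 30,"roll": -0.022},{"tx": -77,"ty": -16,"tz": 60,"roll": -0.022},{"tx": -77,"ty": -16,"tz": 85,"roll": -0.022},{"tx": -77,"ty": -16,"tz": 105,"roll": -0.022},{"tx": -77,"ty": -16,"tz": 118,"roll": -0.022},{"tx": -77,"ty": -16,"tz": 122,"roll": -0.022},{"tx": -77,"ty": -16,"tz": 122,"roll": -0.022},{"tx": -77,"ty": -16,"tz": 122,"roll": -0.022},{"tx": -77,"ty": -16,"tz": 122,"roll": -0.022}]'

```text
t: 8.35
eef_pos: [457.0, -174.9, 72.9]
tcp_rot: [3.141, 0.001, 2.213]
ft_force: [-0.4, 0.8, -3.7]
opening: 0.249
grip_force: 30.0
```

```bash
python3 snap.py w7 501.5 -236.3 67 2.211
```

```text
8.4 [ 456.99078313 -175.0432636    72.99425226] [3.14091540e+00 1.55798383e-03 2.21227399e+00] [-5.00852398e-01  5.12171150e-01  2.02837633e+00 -5.54368180e-05
  5.99346641e-01 -1.14228484e+00] [-0.42819889  0.43964281 -4.932362  ]
{'tx': -75.713, 'ty': -0.993, 'tz': 5.994, 'roll': 0.001, 'yaw0': 2.212}
```

Call:
step_arm --moves '[{"tx": -15,"ty": -1,"tz": 4,"roll": 0},{"tx": -30,"ty": -1,"tz": 4,"roll": 0},{"tx": -45,"ty": -1,"tz": 4,"roll": 0},{"tx": -60,"ty": -1,"tz": 4,"roll": 0},{"tx": -70,"ty": -1,"tz": 4,"roll": 0},{"tx": -75.7,"ty": -1,"tz": 4,"roll": 0},{"tx": -75.7,"ty": -1,"tz": 4,"roll": 0},{"tx": -75.7,"ty": -1,"tz": 4,"roll": 0},{"tx": -75.7,"ty": -1,"tz": 4,"roll": 0}]'

```text
t: 9.15
eef_pos: [500.4, -235.8, 68.1]
tcp_rot: [-3.141, -0.001, 2.212]
ft_force: [-0.3, -0.3, -5.7]
opening: 0.25
grip_force: 30.0
```

```bash
python3 snap.py w8 501.5 -236.3 57 2.211; python3 - <<'E'
from h import *
from cell import optics
c,st=pickle.load(open("w8.pkl","rb"))
d={n:optics.read_camera(n) for n in ("scene","side")};pickle.dump(d,open("d2.pkl","rb".replace("r","w")))
P=np.zeros((600,800,3),np.uint8)
P[:400,:400]=cv2.resize(c["pixels"][60:260,220:420],(400,400))
P[:340,400:800]=cv2.resize(d["scene"]["pixels"][85:170,180:280],(400,340),interpolation=cv2.INTER_CUBIC)
P[340:600,400:800]=cv2.resize(d["side"]["pixels"][115:180,345:445],(400,260),interpolation=cv2.INTER_CUBIC)
cv2.imwrite("pics/p8.png",P)
E
```

```text
9.2 [ 500.48647664 -235.77951985   68.16055399] [-3.14136651e+00 -5.03259619e-04  2.21208098e+00] [-5.59646875e-01  5.84284577e-01  1.87484107e+00 -4.58317573e-05
  6.83017977e-01 -1.20089603e+00] [-0.56347426  0.15865952 -4.50322751]
{'tx': -1.023, 'ty': 0.501, 'tz': 11.161, 'roll': 0.001, 'yaw0': 2.212}
```

View pics/p8.png

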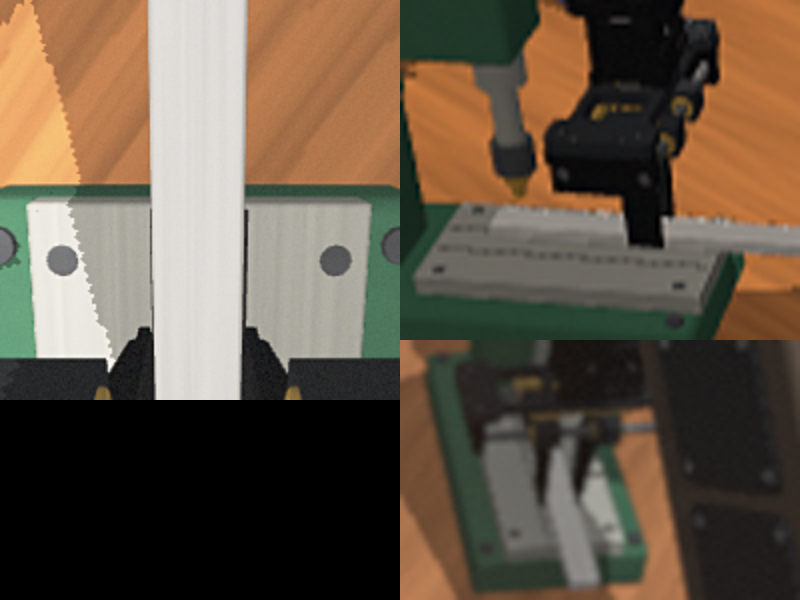

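The bar lies straight between the scribed lines: its edges are at 148 and 246 in the wrist crop, and the lines at 151 and 247. Its end is under the punch, so I lower it.

Call:
step_arm --moves '[{"tx": -0.6,"ty": 0.3,"tz": 3,"roll": 0},{"tx": -0.6,"ty": 0.3,"tz": 6,"roll": 0},{"tx": -0.6,"ty": 0.3,"tz": 8,"roll": 0},{"tx": -0.6,"ty": 0.3,"tz": 9.5,"roll": 0},{"tx": -0.6,"ty": 0.3,"tz": 10.5,"roll": 0},{"tx": -0.6,"ty": 0.3,"tz": 10.5,"roll": 0},{"tx": -0.6,"ty": 0.3,"tz": 10.5,"roll": 0},{"tx": -0.6,"ty": 0.3,"tz": 10.5,"roll": 0}]'

```text
t: 9.97
eef_pos: [501.6, -236.7, 57.7]
tcp_rot: [3.142, 0.0, 2.212]
ft_force: [0.7, 0.2, -5.0]
opening: 0.248
grip_force: 30.0
```

Call:
step_arm --moves '[{"tx": 0,"ty": 0,"tz": 0.5,"roll": 0},{"tx": 0,"ty": 0,"tz": 1,"roll": 0},{"tx": 0,"ty": 0,"tz": 1,"roll": 0},{"tx": 0,"ty": 0,"tz": 1,"roll": 0}]'

```text
t: 10.3
eef_pos: [501.6, -236.8, 57.0]
tcp_rot: [3.141, 0.001, 2.212]
ft_force: [-2.3, 1.1, 3.2]
opening: 0.247
grip_force: 30.0
```

Call:
step_arm --moves '[{"tx": 0,"ty": 0,"tz": 0,"roll": 0},{"tx": 0,"ty": 0,"tz": 0,"roll": 0},{"tx": 0,"ty": 0,"tz": 0,"roll": 0},{"tx": 0,"ty": 0,"tz": 0,"roll": 0},{"tx": 0,"ty": 0,"tz": 0,"roll": 0},{"tx": 0,"ty": 0,"tz": 0,"roll": 0},{"tx": 0,"ty": 0,"tz": 0,"roll": 0},{"tx": 0,"ty": 0,"tz": 0,"roll": 0}]' --grip 56

```text
t: 10.97
eef_pos: [501.5, -236.7, 56.6]
tcp_rot: [-3.142, 0.0, 2.212]
ft_force: [0.1, -0.3, -0.6]
opening: 0.589
grip_force: 0.0
```

```bash
python3 snap.py w9 430 -140 190 2.211; python3 - <<'E'
from h import *
c,st=pickle.load(open("w9.pkl","rb"))
m=roimask(c["pixels"],(220,0,200,240),(0,0,205),(180,25,255))
for z in (65.,):
  for r in (20,60,100,140):
    xs=np.flatnonzero(m[r,250:400])+250;print(r,xs.min(),xs.max(),plane(c,[[(xs.min()+xs.max())/2,r]],z),np.linalg.norm(plane(c,[[xs.min()-.5,r]],z)-plane(c,[[xs.max()+.5,r]],z)))
E
```

```text
11.0167 [ 501.54861384 -236.72208922   56.60023839] [-3.14156613e+00  8.11322035e-05  2.21175116e+00] [-5.60061023e-01  6.03620030e-01  1.87901025e+00 -8.82822111e-05
  6.58896308e-01 -1.20094605e+00] [-0.5272672  -0.05743746 -0.57064451]
{'tx': 120.308, 'ty': 0.488, 'tz': -133.4, 'roll': 0.001, 'yaw0': 2.212}Traceback (most recent call last):
  File "<stdin>", line 6, in <module>
    return umr_minimum(a, axis, None, out, keepdims, initial, where)
ValueError: zero-size array to reduction operation minimum which has no identity
```

Call:
step_arm --moves '[{"tx": 0,"ty": 0,"tz": -10,"roll": 0},{"tx": 0,"ty": 0,"tz": -25,"roll": 0},{"tx": 20,"ty": 0,"tz": -50,"roll": 0},{"tx": 50,"ty": 0,"tz": -75,"roll": 0},{"tx": 80,"ty": 0,"tz": -100,"roll": 0},{"tx": 105,"ty": 0,"tz": -120,"roll": 0},{"tx": 120,"ty": 0,"tz": -135,"roll": 0},{"tx": 120,"ty": 0,"tz": -135,"roll": 0},{"tx": 120,"ty": 0,"tz": -135,"roll": 0}]' --grip 40

```text
t: 11.77
eef_pos: [430.2, -140.5, 192.8]
tcp_rot: [3.14, 0.003, 2.213]
ft_force: [0.5, -0.0, 0.2]
opening: 0.419
grip_force: 0.0
```

```bash
python3 - <<'E'
from h import *
from cell import optics,env
np.set_printoptions(precision=2,suppress=True)
d={n:optics.read_camera(n) for n in ("scene","side")};pickle.dump(d,open("d3.pkl","wb"))
P=np.zeros((600,800,3),np.uint8)
P[:400,:400]=cv2.resize(d["scene"]["pixels"][100:200,180:280],(400,400),interpolation=cv2.INTER_CUBIC)
P[:400,400:]=cv2.resize(d["side"]["pixels"][100:200,345:445],(400,400),interpolation=cv2.INTER_CUBIC)
cv2.imwrite("pics/p9.png",P[:400])
# pedal masks
d0=pickle.load(open("d0.pkl","rb"))
for n,roi in (("scene",(275,160,95,80)),("side",(300,185,90,65))):
    c=d0[n];img=c["pixels"];h=cv2.cvtColor(img,cv2.COLOR_BGR2HSV)
    m=((h[...,0]<6)|(h[...,0]>174))&(h[...,1]>150);o=np.zeros(m.shape,np.uint8);x,y,w,hh=roi;o[y:y+hh,x:x+w]=m[y:y+hh,x:x+w]*255
    o=cv2.morphologyEx(o,cv2.MORPH_CLOSE,np.ones((7,7)));k,_=quad(o);a=cv2.approxPolyDP(k,2.0,True);print(n,a.reshape(-1,2).tolist())
st=env.state();print(st["eef_pos"],st["tcp_rot"],st["t"])
E
```

```text
scene [[351, 187], [327, 177], [321, 180], [333, 186], [333, 193], [311, 203], [305, 203], [286, 193], [284, 198], [293, 199], [306, 206], [309, 211], [350, 192]]
side [[322, 191], [311, 206], [312, 212], [355, 234], [362, 235], [370, 218], [358, 211], [351, 224], [344, 224], [316, 208], [316, 200]]
[ 430.21 -141.05  191.32] [-3.14  0.    2.21] 11.8667
```

View pics/p9.png

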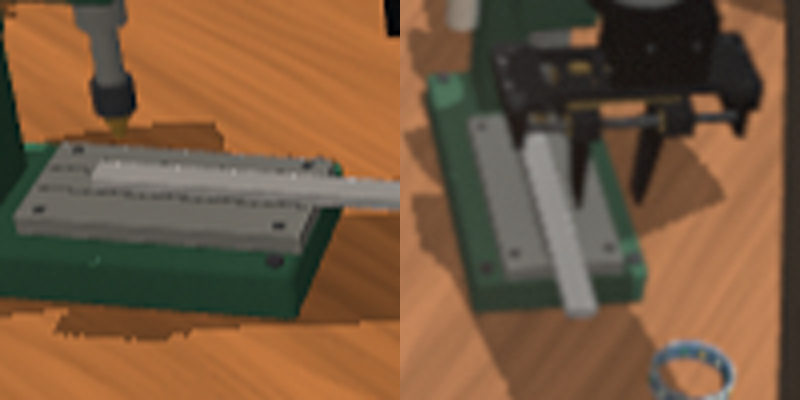

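The bar lies along the scribed lines with its end under the punch, and it is free of the gripper. Next I go over the pedal for a wrist measurement.

```bash
python3 snap.py wa 576 12 250 2.0
```

```text
11.9167 [ 430.10069259 -141.06146596  190.92824537] [-3.14114858e+00 -6.45834828e-04  2.21142491e+00] [-4.62963427e-01  2.79186781e-01  1.99247073e+00 -1.38087573e-04
  8.70711779e-01 -1.10350314e+00] [ 0.31580237 -0.84247408 -0.00167114]
{'tx': 35.509, 'ty': 208.455, 'tz': -59.072, 'roll': 0.211, 'yaw0': 2.211}
```

Call:
step_arm --moves '[{"tx": 35,"ty": 40,"tz": -30,"roll": 0.05},{"tx": 35,"ty": 80,"tz": -59,"roll": 0.1},{"tx": 35,"ty": 120,"tz": -59,"roll": 0.15},{"tx": 35,"ty": 160,"tz": -59,"roll": 0.21},{"tx": 35,"ty": 195,"tz": -59,"roll": 0.21},{"tx": 35,"ty": 208,"tz": -59,"roll": 0.21},{"tx": 35,"ty": 208,"tz": -59,"roll": 0.21},{"tx": 35,"ty": 208,"tz": -59,"roll": 0.21},{"tx": 35,"ty": 208,"tz": -59,"roll": 0.21}]' --grip 95

```text
t: 12.67
eef_pos: [575.2, 11.3, 249.3]
tcp_rot: [-3.139, -0.001, 2.001]
ft_force: [-0.8, 0.1, 0.3]
opening: 0.977
grip_force: 0.0
```

```bash
python3 snap.py wb; python3 - <<'E'
from h import *
np.set_printoptions(precision=1,suppress=True)
c,st=pickle.load(open("wb.pkl","rb"));d0=pickle.load(open("d0.pkl","rb"))
h=cv2.cvtColor(c["pixels"],cv2.COLOR_BGR2HSV)
m=(((h[...,0]<6)|(h[...,0]>174))&(h[...,1]>150)).astype(np.uint8)*255
m=cv2.morphologyEx(m,cv2.MORPH_CLOSE,np.ones((41,41)));m[260:]=0
k,b=quad(m);a=cv2.approxPolyDP(k,4,True).reshape(-1,2);print(a.tolist(),b.ravel())
for z in (45.,75.,85.): print(z,plane(c,a,z)[:,:2].tolist() and plane(c,a,z))
E
```

```text
12.7167 [575.02273356  11.07099203 249.76280285] [-3.13999238e+00 -6.59335343e-04  2.00091771e+00] [-9.54737336e-02  3.86366880e-01  1.63737827e+00 -2.58427133e-04
  1.11956260e+00 -5.25482753e-01] [ 0.15660353  0.75516479 -0.59685804]
[[214, 57], [198, 122], [335, 174], [359, 106]] [189.9 123.4 215.3  53.5 360.6 106.3 335.2 176.2]
45.0 [[414.3  86.2  45. ]
 [422.3  12.9  45. ]
 [591.   23.7  45. ]
 [582.3 105.3  45. ]]
75.0 [[424.9  85.3  75. ]
 [432.3  17.9  75. ]
 [587.5  27.8  75. ]
 [579.5 102.8  75. ]]
85.0 [[428.5  85.   85. ]
 [435.6  19.5  85. ]
 [586.3  29.2  85. ]
 [578.5 102.   85. ]]
```

```bash
python3 - <<'E'
from h import *
from cell import env
d0=pickle.load(open("d0.pkl","rb"));c,_=pickle.load(open("wb.pkl","rb"))
print(tri(c,[[335,174],[359,106],[198,122],[214,57]],d0["side"],[[322.3,191],[312,206],[370.5,218],[362.5,234]]).round(1), "swap")
print(tri(c,[[335,174],[359,106]],d0["scene"],[[285,195],[308,208]]).round(1))
print(delta(env.state(),(543,61,95),2.0))
E
```

```text
[[585.1  27.3  78.8]
 [576.1 100.9  87.1]
 [421.   12.8  38.6]
 [413.3  85.4  44.7]] swap
[[586.   29.5  76. ]
 [579.6 102.8  74.1]]
{'tx': np.float64(58.734107084497616), 'ty': np.float64(-8.286493029449382), 'tz': np.float64(154.76280284996238), 'roll': np.float64(0.0009177116085021808), 'yaw0': np.float64(2.000917711608502)}
```

Call:
step_arm --moves '[{"tx": 30,"ty": -4,"tz": 0,"roll": 0},{"tx": 58.7,"ty": -8.3,"tz": 20,"roll": 0},{"tx": 58.7,"ty": -8.3,"tz": 40,"roll": 0},{"tx": 58.7,"ty": -8.3,"tz": 70,"roll": 0},{"tx": 58.7,"ty": -8.3,"tz": 100,"roll": 0},{"tx": 58.7,"ty": -8.3,"tz": 125,"roll": 0},{"tx": 58.7,"ty": -8.3,"tz": 145,"roll": 0},{"tx": 58.7,"ty": -8.3,"tz": 150,"roll": 0},{"tx": 58.7,"ty": -8.3,"tz": 150,"roll": 0},{"tx": 58.7,"ty": -8.3,"tz": 150,"roll": 0},{"tx": 58.7,"ty": -8.3,"tz": 150,"roll": 0},{"tx": 58.7,"ty": -8.3,"tz": 150,"roll": 0}]' --grip 0

```text
t: 13.72
eef_pos: [544.1, 61.6, 101.9]
tcp_rot: [3.14, 0.001, 2.002]
ft_force: [0.8, 0.5, 0.3]
opening: 0.216
grip_force: 0.0
```

Call:
step_arm --moves '[{"tx": 0,"ty": 0,"tz": 0,"roll": 0},{"tx": 0,"ty": 0,"tz": 0,"roll": 0},{"tx": 0,"ty": 0,"tz": 0,"roll": 0},{"tx": 0,"ty": 0,"tz": 0,"roll": 0},{"tx": 0,"ty": 0,"tz": 0,"roll": 0},{"tx": 0,"ty": 0,"tz": 0,"roll": 0},{"tx": 0,"ty": 0,"tz": 0,"roll": 0},{"tx": 0,"ty": 0,"tz": 0,"roll": 0},{"tx": 0,"ty": 0,"tz": 0,"roll": 0},{"tx": 0,"ty": 0,"tz": 0,"roll": 0}]'

```text
t: 14.55
eef_pos: [543.5, 61.8, 100.6]
tcp_rot: [-3.142, 0.0, 2.002]
ft_force: [-0.5, 0.2, -1.2]
opening: 0.005
grip_force: 0.0
```

Call:
step_arm --moves '[{"tx": 0,"ty": 0,"tz": 10,"roll": 0},{"tx": 0,"ty": 0,"tz": 18,"roll": 0},{"tx": 0,"ty": 0,"tz": 24,"roll": 0},{"tx": 0,"ty": 0,"tz": 28,"roll": 0},{"tx": -0.3,"ty": 0.9,"tz": 32,"roll": 0},{"tx": -0.6,"ty": 1.6,"tz": 36,"roll": 0},{"tx": -0.7,"ty": 2,"tz": 40,"roll": 0},{"tx": -0.7,"ty": 2,"tz": 40,"roll": 0},{"tx": -0.7,"ty": 2,"tz": 40,"roll": 0}]'

```text
t: 15.3
eef_pos: [546.4, 62.0, 60.6]
tcp_rot: [3.14, 0.001, 2.002]
ft_force: [1.0, 0.8, 6.3]
opening: 0.006
grip_force: 3.2
```

Contact is good, about 6 N partway down. I continue to the stop.

Call:
step_arm --moves '[{"tx": -0.3,"ty": 0.9,"tz": 4,"roll": 0},{"tx": -0.6,"ty": 1.7,"tz": 8,"roll": 0},{"tx": -0.8,"ty": 2.4,"tz": 11,"roll": 0},{"tx": -0.9,"ty": 2.7,"tz": 13,"roll": 0},{"tx": -0.9,"ty": 2.7,"tz": 14,"roll": 0},{"tx": -0.9,"ty": 2.7,"tz": 14,"roll": 0},{"tx": -0.9,"ty": 2.7,"tz": 14,"roll": 0}]'

```text
t: 15.88
eef_pos: [548.3, 62.2, 47.9]
tcp_rot: [3.141, 0.0, 2.002]
ft_force: [-6.6, -1.0, 23.8]
opening: 0.002
grip_force: 12.1
```

Call:
step_arm --moves '[{"tx": 0,"ty": 0,"tz": 1,"roll": 0},{"tx": 0,"ty": 0,"tz": 1,"roll": 0},{"tx": 0,"ty": 0,"tz": 1,"roll": 0},{"tx": 0,"ty": 0,"tz": 1,"roll": 0},{"tx": 0,"ty": 0,"tz": 1,"roll": 0},{"tx": 0,"ty": 0,"tz": 1,"roll": 0},{"tx": 0,"ty": 0,"tz": 1,"roll": 0},{"tx": 0,"ty": 0,"tz": 1,"roll": 0},{"tx": 0,"ty": 0,"tz": 1,"roll": 0},{"tx": 0,"ty": 0,"tz": 1,"roll": 0}]'

```text
t: 16.72
eef_pos: [548.4, 62.2, 47.6]
tcp_rot: [3.141, 0.001, 2.002]
ft_force: [-10.2, -1.5, 32.7]
opening: 0.003
grip_force: 16.8
```

```bash
python3 - <<'E'
from h import *
from cell import optics
c=optics.read_camera("scene");d=pickle.load(open("d3.pkl","rb"))
pickle.dump(c,open("press.pkl","rb".replace("r","w")))
# brass pixels near punch, before and now
for x in (d["scene"],c):
    m=roimask(x["pixels"],(195,115,30,45),(12,110,40),(30,255,160));ys,xs=np.nonzero(m)
    df=cv2.absdiff(x["pixels"],d["scene"]["pixels"])[110:160,190:230].max(2);print(len(ys),ys.max() if len(ys) else None,(df>40).sum(),np.argwhere(df>40).max(0)+[110,190] if (df>40).any() else "")
E
```

```text
177 136 0 
32 142 554 [151 229]
```

The command went 1 mm deeper, but the tip moved only 0.3 mm and the force rose by 9 N. The pedal is on its stop and the punch is down, so I release.

Call:
step_arm --moves '[{"tx": 0,"ty": 0,"tz": -4,"roll": 0},{"tx": 0.5,"ty": -1,"tz": -9,"roll": 0},{"tx": 1,"ty": -3,"tz": -15,"roll": 0},{"tx": 1.5,"ty": -4,"tz": -22,"roll": 0},{"tx": 1.5,"ty": -5,"tz": -30,"roll": 0},{"tx": 1.5,"ty": -5,"tz": -45,"roll": 0},{"tx": 1.5,"ty": -5,"tz": -70,"roll": 0},{"tx": 1.5,"ty": -5,"tz": -100,"roll": 0},{"tx": 1.5,"ty": -5,"tz": -130,"roll": 0},{"tx": 1.5,"ty": -5,"tz": -140,"roll": 0},{"tx": 1.5,"ty": -5,"tz": -140,"roll": 0},{"tx": 1.5,"ty": -5,"tz": -140,"roll": 0}]'

```text
t: 17.77
eef_pos: [542.9, 61.6, 185.0]
tcp_rot: [-3.141, -0.0, 2.002]
ft_force: [-0.4, 0.3, 0.0]
opening: 0.006
grip_force: 0.0
```

```bash
python3 - <<'E'
from h import *
from cell import optics,env
c=optics.read_camera("scene");d=pickle.load(open("d3.pkl","rb"))
for n,(x,y,w,h) in dict(punch=(195,100,30,40),bar=(195,135,90,25)).items():
    df=cv2.absdiff(c["pixels"],d["scene"]["pixels"])[y:y+h,x:x+w].max(2);print(n,(df>40).sum())
d0=pickle.load(open("d0.pkl","rb"))["scene"]["pixels"];df=cv2.absdiff(c["pixels"],d0)[195:245,275:330].max(2);print("pedal toe",(df>40).sum())
st=env.state();print(st["t"],st["eef_pos"],st["ft_force"],abs(st["qvel"]).max())
E
```

```text
punch 143
bar 372
pedal toe 0
17.8167 [542.60952366  61.5456858  184.22548908] [0.14262115 0.9770908  0.3796649 ] 0.015884410532524623
```

```bash
python3 - <<'E'
from h import *
from cell import optics
c=optics.read_camera("scene")["pixels"];s=optics.read_camera("side");d=pickle.load(open("d3.pkl","rb"))["scene"]["pixels"];d0=pickle.load(open("d0.pkl","rb"))["scene"]["pixels"]
print("punch vs d0",(cv2.absdiff(c,d0)[100:134,195:222].max(2)>40).sum())
g=lambda i:np.float32(cv2.Canny(i[135:160,195:290],60,150))
print("bar edge shift vs placed",cv2.phaseCorrelate(g(d),g(c)))
m=roimask(s["pixels"],(370,120,40,70),(0,0,150),(180,30,255))
m2=roimask(c,(195,130,110,40),(0,0,150),(180,40,255));
cv2.imwrite("pics/end.png",np.hstack([cv2.resize(c[90:190,170:300],(520,400)),cv2.resize(s["pixels"][110:180,345:415],(280,400))]))
E
```

```text
punch vs d0 277
bar edge shift vs placed ((0.019227953485554394, 0.4180472293900035), 0.6880985192457835)
```

```bash
python3 - <<'E'
from h import *
from cell import optics
d={"placed":pickle.load(open("d3.pkl","rb"))["scene"],"start":pickle.load(open("d0.pkl","rb"))["scene"],"pressed":pickle.load(open("press.pkl","rb")),"now":optics.read_camera("scene")}
t=cv2.cvtColor(d["start"]["pixels"],cv2.COLOR_BGR2GRAY)[112:136,201:219]
for n,c in d.items():
    r=cv2.matchTemplate(cv2.cvtColor(c["pixels"],cv2.COLOR_BGR2GRAY)[100:160,190:230],t,cv2.TM_CCOEFF_NORMED);_,v,_,l=cv2.minMaxLoc(r);print(n,round(v,2),l)
E
```

```text
placed 0.81 (11, 12)
start 1.0 (11, 12)
pressed 0.72 (13, 22)
now 0.78 (11, 12)
```

The punch is back at its rest position and the bar has not shifted. I'm handing the job in.

```bash
python3 -c "
from cell import env
print(env.job_done())"
```

```text
the job is handed in; nothing more can be done
None
```

The bar lies on the bed between the scribed lines with the punch about 22 mm from one end; the pedal was held on its stop for about a second and released, and the job is handed in with no verdict returned.

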